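# Damp check of a timber step ramp in the entrance hall

## Robot

A 6-joint arm with a two-finger parallel gripper is mounted at the origin on the work surface. World frame = base frame: x ahead of the robot, y to its left, z up, the work surface at z = 0. Lengths are in m, angles in rad, forces in N, time in s.
With the tool pointing down it reaches from about 0.325 to 1 m from the base axis. Payload 5.1 kg.
Tool frame: the origin (TCP) lies between the finger pads, 19 mm behind the fingertips; this is the grasp point; z points along the fingers, y is the line along which they close (so a half turn about z gives the same grasp; the last joint's range is limited). The gripper opens to 85 mm and grips with 20 to 120 N. Pads are 22 mm wide; open, the fingers measure 114 mm over their backs; the gripper's body (76 mm by 85 mm) begins 54 mm behind the grasp point. The pads swing forward as they close: fully open they stand 13 mm farther back than shut.
Start: joints at [-0.083, 0.124, 1.65, -0, 1.367, -0.083], TCP at [0.65, -0, 0.25] pointing down, gripper open.
Joint ranges: [-2.61, 2.61], [-1.02, 2.33], [0.03, 2.71], [-1.35, 4.49], [0.32, 2.68], [-2.91, 2.91]. Speed limits (rad/s): [2.57, 2.57, 3.14, 3.14, 3.14, 3.14].

## Interface

Orientations are given as a unit quaternion [w, x, y, z].
In Python, from plant import * gives the robot as it stands.
- The arm moves only by the tool carry_out, never from a script. Its argument "motion" is a list of rows, each a list of 5 numbers: the opening, from 0 (shut) to 1 (fully open), then the shift along the world's x, y, z in m, then the turn about the world's z in degrees. In form: [[hand, x, y, z, turn], ...]. A call has 1 to 8 rows; each row shifts and turns the commanded pose from where the row before left it; what a row does not reach is not made up. A row lasts 1/8 s, in which the tool goes at most 62.5 mm and 10.7 degrees, less where a joint would pass 70% of its speed; a pose out of reach is approached as far as the arm can. A call with a gripper value outside its range is refused whole. The fingers move at their own pace and stop on an object; "squeeze" is the grip in N (left out, the last holds). Time passes only in rows, so rows that do not move let the fingers close. It gives the time, the measured TCP pose, the force, the opening and the grip force at its end, in the units of the state.
- sense(): the state, without advancing time (a new reading comes with each control period).
- capture(name): name is "scene" or "side" or "wrist"; returns a dict with "color" (480x640x3 uint8, red, green, blue), "intrinsics" (3x3 intrinsics, pixels), "k1" (the pictures are not rectified: a ray, as slopes to the right and down, at radius r is drawn at 1 + k1 r^2 times it, then the intrinsics apply), "camera_from_world" (4x4, takes a point from world to camera coordinates). Camera axes: x right, y up, looking along -z (the intrinsics and any distortion apply to the point x, -y, -z); pixel columns grow to the right and rows downward; lengths in m; the calibration is good to about 2 mm. A picture is of the moment at which its call begins. There is no depth.
- close_job(): hands the job in; it is judged then, once.
Trained networks look in a picture, given as the dict that the camera call returned (one of the last four; its "shot" number tells which), for a name from the list of things; names that differ only in an ending like _2 or _b are one class to them, and where a whole thing is asked for, a point or a joint stands for the part that bears it (a point fixed in the world has none). Each returns a list of dicts, best first, with "score" (0 to 1); they miss things now and then, are a little off and sometimes report something else, mostly with a low value. They report only what shows in the picture. A call takes as long as a camera call. They do not tell look-alikes from the thing itself.
- find_in(picture, name): "pixel" ([column, row] in pixels, amid what is visible of it).
The state is a dict: "t": time; "joints": joint angles; "joint_velocities": joint speeds; "joint_torque": joint torques, N m; "position": TCP position; "orientation": TCP orientation; "wrist_force": force on the tool from outside, world axes, zero at the start; "ft_torque": the same for the moment, N m; "grip_width": finger opening in m; "gripper_force": force on a finger pad.
Only numpy, scipy, OpenCV 4.12 (cv2) and the standard library are available. Lean on these libraries where they do the work, as an engineer would, in place of code of your own. Each camera call takes 0.05 s, during which the arm holds its last target. There are 200 camera calls.

## Task

Push the damp meter's selector knob down and, keeping it down, turn it clockwise to its stop, then let it spring back up. Then take the probe out of its holder and press its tip gently on the centre of the ring mark (not the cross) on the sloping wooden step ramp, with the probe square to the sloping face and its sprung tip pushed about halfway in. Finish while holding it there, without letting go, and do not disturb the soap bottle or the rabbit figure.

Things in the scene. Friction and masses are not known exactly. Their poses are not given: they have to be found in the camera images.
- meter: Damp meter, fixed: grey box 120 (its x) x 170 (its y) x 50 mm high, on the work surface, on the left or on the right; yaw varies by up to 0.3 rad. Origin at the centre of its underside. A black selector knob stands on its top, its axis 30 mm to the -y side of the centre; a dark display lies on the +y half.
- selector_grip (a point): Point on the black selector knob's axis, 88 mm above the work surface while the knob is up, 4 mm below the top of its grip bar. Bar 14 mm wide (point y), 56 long (point x), 26 tall, on a round skirt 60 mm in diameter whose top is 22 mm below this point: a TCP here puts the fingertips about 3 mm above the skirt. The point turns and goes down with the knob.
- selector_push (a joint): How far the knob is pushed down, m: 0 up, 0.007 fully down. A spring resists with about 3 N at first and 8 N when down. The knob is locked against turning until it is pushed more than 5 mm.
- selector_turn (a joint): Angle of the knob, rad, growing clockwise seen from above: 0 at the start, stop at 1.4. Little friction (0.03 N m). It springs up by itself when let go only at the start or beyond 1.15; between, it stays caught down.
- holder: Probe holder, fixed: base plate 90 x 90 x 8 mm with an upright tube, outside diameter 48, bore 34 mm, rim 75 mm above the work surface; on the other side from the meter. Origin at the centre of its underside.
- probe: Loose round probe, about 0.13 kg. Origin at the point of the sprung tip when out; +z up to the butt, at 150 mm. Steel pin 12 mm wide (z 0 to 22), nose 22 wide (to 60), black collar 42 wide (60 to 66), black grip 26 wide (66 to 150; grip at about 110). It stands in the holder, collar on the rim, origin 15 mm above the work surface; lift it straight up 70 mm or more to clear the tube.
- probe_tip (a joint): How far the sprung tip is pushed into the probe, m: 0 out, 0.012 fully in. The spring gives about 1.2 N at first, 3 N halfway and 4.8 N fully in.
- ramp: Timber step ramp, fixed: 240 mm wide (its y) and about 190 mm deep (its x), its face sloping at 18 degrees, rising towards its +x side (away from the robot, yaw up to 0.4 rad either way); face height from about 21 mm at the front to 80 mm at the back. Origin on the work surface below its centre.
- spot (a point): Centre of the ring mark (dark ring of 30 mm outside diameter, inlaid flush) on the ramp's sloping face, 50 mm above the work surface, 55 mm to the +y (left) side of the ramp's centre. This point's z axis is the outward normal of the face, x points up the slope. A cross mark lies 110 mm away on the -y side; it is not to be used.
- soap: Bystander: white soap bottle, loose, 64 mm in diameter, 150 mm tall; origin at the centre of its underside.
- rabbit: Bystander: small standing rabbit figure, loose, 60 mm in diameter, 123 mm tall; origin at the centre of its underside.
- probe_point (a point): The end of the probe's sprung tip; at the probe's origin while the tip is out, and moves with the tip.
Not all that is in view belongs to the job. Leave any yellow look-alike of the probe alone.

How it is judged:
By the outcome, as a careful person would: the job done as asked, in the order asked, and still so for the second after the job is handed in, while the arm keeps its last pose, push and grip.
It also fails if it takes over 54 s, if anything falls off the work surface, if the arm or the gripper's body presses on something with over 40 N, if the wrist force passes 120 N, or if a joint passes its speed limit or range.

## Working session

There is one attempt and no reset: what is moved stays moved. The work goes in short steps, Python scripts to look and compute and a tool call to move; the robot and the scene stay as the last step left them, time stands still between calls to the robot, and variables do not carry over. Pictures are saved under pics/ and viewed, at most 10 in all, crops included, and the job is handed in when it is done.

Besides the shell and the picture viewer there is one more tool, called as name([rows], argument=value, ...), one row to a line, values as JSON. carry_out: Moves the arm, as the interface text tells. Its arguments: {"type":"object","properties":{"motion":{"type":"array"},"squeeze":{"type":"number"}},"required":["motion"]}

```bash
ls; mkdir -p pics
cat > h.py <<'E'
from plant import *
import numpy as np, cv2, json
def px2ray(p,pix):
    K=np.array(p["intrinsics"]);k=p["k1"]
    d=np.array([(pix[0]-K[0,2])/K[0,0],(pix[1]-K[1,2])/K[1,1]]);u=d.copy()
    for _ in range(30): u=d/(1+k*(u@u))
    T=np.array(p["camera_from_world"]);R=T[:3,:3];o=-R.T@T[:3,3]
    v=R.T@np.array([u[0],-u[1],-1]);return o,v/np.linalg.norm(v)
def w2px(p,X):
    T=np.array(p["camera_from_world"]);c=T[:3,:3]@np.array(X)+T[:3,3]
    u=np.array([c[0],-c[1]])/-c[2];u=u*(1+p["k1"]*(u@u));K=np.array(p["intrinsics"])
    return [K[0,0]*u[0]+K[0,2],K[1,1]*u[1]+K[1,2]]
def atz(p,pix,z):
    o,v=px2ray(p,pix);return o+v*(z-o[2])/v[2]
def tri(obs):
    A=np.zeros((3,3));b=np.zeros(3);L=[]
    for p,x in obs:
        o,v=px2ray(p,x);M=np.eye(3)-np.outer(v,v);A+=M;b+=M@o;L.append((M,o))
    X=np.linalg.solve(A,b);return X,[float(np.linalg.norm(M@(X-o))) for M,o in L]
def save(p,n,crop=None,s=1):
    im=p["color"][:,:,::-1]
    if crop: im=im[crop[1]:crop[3],crop[0]:crop[2]]
    cv2.imwrite("pics/"+n+".png",cv2.resize(im,None,fx=s,fy=s,interpolation=cv2.INTER_CUBIC))
E
python3 - <<'E'
from h import *
np.set_printoptions(precision=4,suppress=True)
for c in ("scene","side"):
    p=capture(c);save(p,c+"0")
    T=np.array(p["camera_from_world"]);print(c,-T[:3,:3].T@T[:3,3])
    for n in ("meter","selector_grip","holder","probe","ramp","spot","soap","rabbit"):
        print(n,[(np.round(d["pixel"],1).tolist(),round(d["score"],2)) for d in find_in(p,n)[:4]])
s=sense();print(s["t"],s["orientation"],s["wrist_force"])
E
```

```text
pics
scene [ 0.9303 -0.6832  1.0463]
meter [([340.9, 166.5], 0.73)]
selector_grip [([342.6, 165.7], 0.6), ([422.1, 183.7], 0.18)]
holder [([228.2, 342.7], 0.91)]
probe [([179.8, 354.6], 0.98), ([177.6, 303.0], 0.87), ([220.9, 316.5], 0.75), ([213.7, 376.6], 0.59)]
ramp [([343.1, 268.2], 0.58)]
spot [([343.7, 266.4], 0.78)]
soap [([423.0, 187.2], 0.74)]
rabbit [([282.8, 391.3], 0.69)]
side [ 0.2729 -0.8166  0.5556]
meter [([240.7, 198.9], 0.74), ([241.6, 189.8], 0.42)]
selector_grip [([246.1, 190.5], 0.81)]
holder [([321.1, 362.9], 0.6)]
probe [([342.2, 383.0], 0.86), ([399.7, 372.0], 0.78), ([258.4, 345.6], 0.73)]
ramp [([337.2, 255.3], 0.68)]
spot [([335.8, 246.6], 0.75)]
soap [([313.9, 181.1], 0.88)]
rabbit [([442.5, 347.3], 0.78)]
0.9 [-0.      0.7071  0.7071 -0.    ] [ 0.1402 -0.4174 -0.1339]
```

View pics/scene0.png

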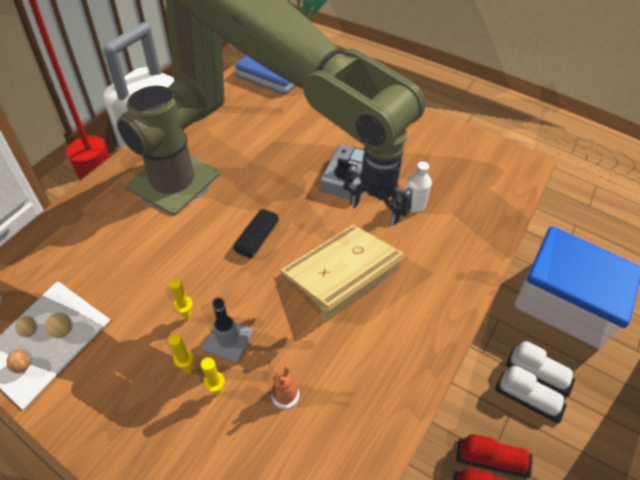

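View pics/side0.png

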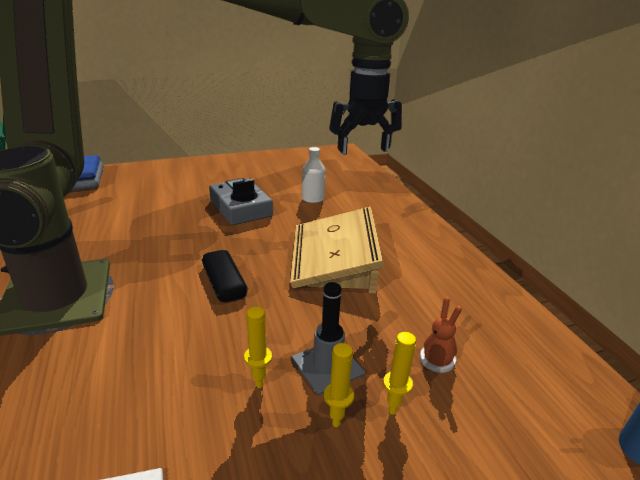

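Scene: black probe in the holder at (222,315), three yellow look-alikes at (180,300), (181,352) and (213,375). The ring is at (358,250), the cross at (324,272) and the meter knob near (348,168), with the soap at (420,190) and the rabbit at (284,388). Side view: probe (331,310), ring (334,229), knob (244,190). The black lump at (256,232) is a distractor. I choose the black probe in the grey holder.

Run:
```python
from h import *
np.set_printoptions(precision=4,suppress=True)
a=capture("scene");b=capture("side");w=capture("wrist");save(w,"wrist0")
for n,x,y in [("ring",(358,250),(334,228.5)),("cross",(324,272),(334.5,254)),("probe butt",(218.5,302),(332,289)),("soaptop",(423,166),(314,151))]:
    print(n,*tri([(a,x),(b,y)]))
print("knob",atz(b,(243,183),.092), atz(a,(349,167),.09))
print("rabbit",atz(b,(438,365),.0),atz(a,(285,398),0))
print("yellows",[atz(b,x,0.0)[:2] for x in((260,387),(337,426),(393,414))])
for n in ("probe",): print([(d["pixel"],d["score"]) for d in find_in(w,n)])
```

```text
ring [0.6069 0.0344 0.05  ] [0.0005102228778195001, 0.0005102228778194884]
cross [ 0.571  -0.0682  0.049 ] [0.0005039607693442669, 0.0005039607693443036]
probe butt [ 0.4697 -0.32    0.1594] [0.001026015145527091, 0.0010260151455272896]
soaptop [0.6422 0.3075 0.1412] [0.0008323338104936021, 0.0008323338104934282]
knob [0.4346 0.2487 0.092 ] [0.4547 0.246  0.09  ]
rabbit [ 0.6502 -0.3724  0.    ] [ 0.6597 -0.3652  0.    ]
yellows [array([ 0.3541, -0.3345]), array([ 0.4455, -0.4364]), array([ 0.5329, -0.4408])]
[]
```

View pics/wrist0.png

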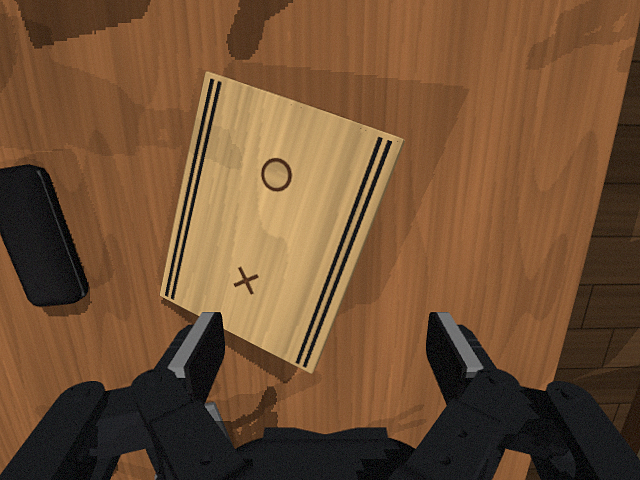

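The wrist view shows the ring at (276,174), the cross at (246,281), and image up is +y. Triangulated ring height (50 mm) and probe butt height (~160 mm) match the text. Next I go above the knob.

carry_out([
  [1,-0.04,0.045,0,0],
  [1,-0.04,0.045,0,0],
  [1,-0.04,0.045,0,0],
  [1,-0.04,0.045,0,0],
  [1,-0.04,0.045,0,0],
  [1,0,0,0,0],
])

```text
t: 1.85
position: [0.4477, 0.2274, 0.2503]
orientation: [-0.0, 0.705, 0.709, 0.0]
wrist_force: [0.2, 0.2, 0.9]
grip_width: 0.0855
gripper_force: 0.0
```

Run:
```python
from h import *
np.set_printoptions(precision=4,suppress=True)
w=capture("wrist");save(w,"wrist1");s=sense()
print(s["t"],s["position"],s["orientation"],s["joints"],s["wrist_force"])
np.save("w1.npy",w,allow_pickle=True)
print([(d["pixel"],d["score"]) for d in find_in(w,"selector_grip")])
a=capture("scene");print([(d["pixel"],d["score"]) for d in find_in(a,"selector_grip")]);save(a,"s1",(270,110,470,310),3)
```

```text
1.9 [0.449  0.2262 0.2503] [0.0003 0.7059 0.7083 0.0004] [ 0.3599 -0.2096  1.9723 -0.0003  1.378   0.3566] [-0.1056  0.078   0.4058]
[([313.1, 174.0], 0.84)]
[([346.2, 165.8], 0.65)]
```

View pics/wrist1.png

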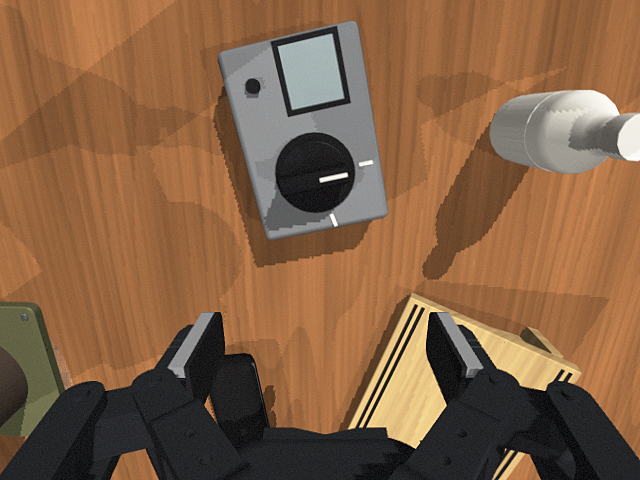

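The wrist view shows the meter with the knob skirt centred at (315,172). Its pointer aims right at (334,179), the clockwise target tick is at (334,219), and the meter's top corners are (220,55), (355,22), (386,213) and (268,238).

Run:
```python
from h import *
np.set_printoptions(precision=4,suppress=True)
w=np.load("w1.npy",allow_pickle=True).item()
C=[atz(w,x,.05)[:2] for x in((220,55),(356,21),(387,213),(268,239))]
for i in range(4):
    d=C[(i+1)%4]-C[i];print(np.linalg.norm(d),np.degrees(np.arctan2(d[1],d[0])))
m=np.mean(C,0);print("centre",m);print("skirt",atz(w,(315,172),.064))
P=[atz(w,x,.092)[:2] for x in((320,181),(348,176))];d=P[1]-P[0];print(P,np.degrees(np.arctan2(d[1],d[0])))
# dark mask of knob
im=w["color"];k=(im.max(2)<60).astype(np.uint8)[120:225,265:365];n,l,st,ce=cv2.connectedComponentsWithStats(k);i=1+np.argmax(st[1:,4]);print(st[i],ce[i]+[265,120])
a=capture("scene");b=capture("side")
pb=find_in(b,"selector_grip")[0]["pixel"];pw=find_in(w,"selector_grip");print(pb)
print(tri([(b,pb),(w,(315,174))]))
save(b,"knobside",(200,150,300,230),6)
```

```text
0.11332772065390075 12.796065820653512
0.16142806595482898 -77.88450372188389
0.11480082312198425 -166.8040826077295
0.16225320569626406 101.5996831165662
centre [0.4327 0.294 ]
skirt [0.4387 0.2674 0.064 ]
[array([0.4434, 0.2644]), array([0.4653, 0.2685])] 10.509520911540127
[  11   13   79   80 4804] [313.9677 171.9969]
[244.9, 186.9]
(array([0.4403, 0.2668, 0.0727]), [0.0014105828960685341, 0.001410582896068576])
```

View pics/knobside.png

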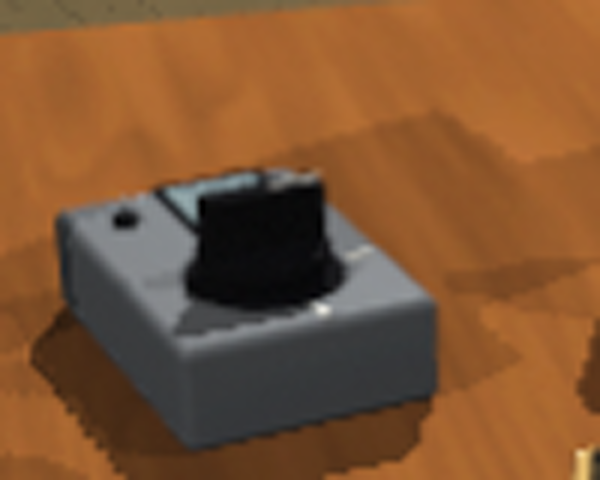

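The side crop shows the knob up, with its bar pointing along the meter's x; the bar top is at about (243.7,180.5) in full pixels. I turn the tool by the meter's yaw of 12 deg plus 90 and come in over the knob.

carry_out([
  [1,-0.011,0.041,0,10],
  [1,0,0,0,10],
  [1,0,0,0,10],
  [1,0,0,0,10],
  [1,0,0,0,10],
  [1,0,0,0,10],
  [1,0,0,0,10],
  [1,0,0,0,10],
])

```text
t: 3.25
position: [0.4395, 0.2654, 0.2499]
orientation: [-0.0, 0.085, 0.996, -0.0]
wrist_force: [-0.0, 0.2, 0.5]
grip_width: 0.0855
gripper_force: 0.0
```

carry_out([
  [1,0,0,0,10],
  [1,0,0,-0.02,10],
  [1,0,0,-0.02,2],
  [1,0,0,0,0],
  [1,0,0,0,0],
])

```text
t: 3.88
position: [0.4392, 0.2659, 0.2102]
orientation: [0.0, -0.104, 0.995, 0.0]
wrist_force: [0.7, -0.3, -0.5]
grip_width: 0.0852
gripper_force: 0.0
```

Run:
```python
from h import *
np.set_printoptions(precision=4,suppress=True)
w=capture("wrist");save(w,"wrist2");s=sense()
print(s["t"],s["position"],s["orientation"],s["joints"],s["wrist_force"])
np.save("w2.npy",w,allow_pickle=True)
f=find_in(w,"selector_grip");print([(d["pixel"],d["score"]) for d in f])
im=w["color"];n,l,st,ce=cv2.connectedComponentsWithStats((im.max(2)<60).astype(np.uint8))
for i in range(1,n):
    if st[i,4]>1500: print(st[i],ce[i])
print(w2px(w,(.439,.2665,.066)))
```

```text
3.925 [0.4394 0.2661 0.2107] [ 0.0005 -0.1039  0.9946  0.0002] [ 0.4399 -0.1543  1.9922  0.      1.3027 -1.3391] [-0.3813 -0.5109  0.113 ]
[([323.4, 228.8], 0.94)]
[   0    0   85   73 5803] [40.8744 35.1849]
[ 280  180   87   95 5741] [323.0827 222.3667]
[    0   312   640   168 48119] [323.1806 428.6724]
[np.float64(325.2493814029991), np.float64(231.12853696889917)]
```

View pics/wrist2.png

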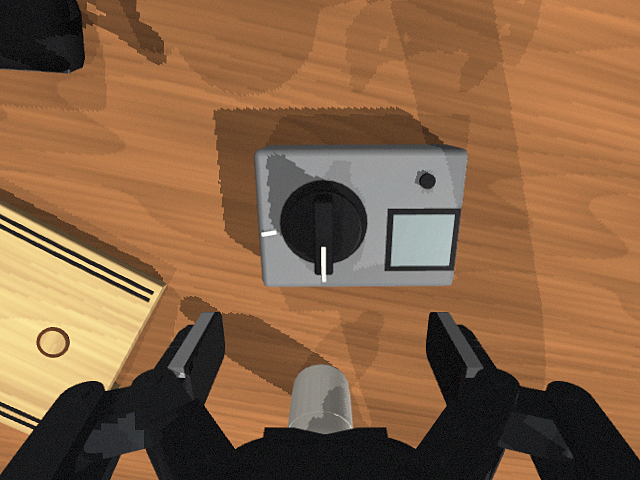

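Wrist view: the bar is vertical in the image, so the tool is aligned with it. The knob skirt centre is at (323.5,223).

Run:
```python
from h import *
np.set_printoptions(precision=4,suppress=True)
w1=np.load("w1.npy",allow_pickle=True).item();w2=np.load("w2.npy",allow_pickle=True).item()
b=capture("side")
print(tri([(w1,(315,172)),(w2,(323.5,223))]))
print(atz(w1,(315,172),.062),atz(w2,(323.5,223),.062),atz(b,(243.7,180.5),.092))
print(tri([(w2,(323.5,280)),(w1,(348,176))]),"pointer tip")
```

```text
(array([0.4383, 0.2649, 0.0468]), [2.9750153036256493e-05, 2.9750153036157153e-05])
[0.4387 0.2671 0.062 ] [0.434 0.264 0.062] [0.4391 0.2643 0.092 ]
(array([0.4645, 0.2702, 0.1008]), [0.0004173265061535083, 0.00041732650615360366]) pointer tip
```

carry_out([
  [1,-0.002,0,-0.05,0],
  [1,0,0,-0.04,0],
  [1,0,0,-0.02,0],
  [1,0,0,-0.011,0],
  [1,0,0,0,0],
], squeeze=50)

```text
t: 4.65
position: [0.437, 0.266, 0.0891]
orientation: [-0.0, -0.104, 0.995, -0.0]
wrist_force: [-0.4, 0.3, 0.9]
grip_width: 0.0857
gripper_force: 0.0
```

carry_out([
  [0,0,0,0,0],
  [0,0,0,0,0],
  [0,0,0,0,0],
  [0,0,0,0,0],
  [0,0,0,0,0],
  [0,0,0,0,0],
])

```text
t: 5.4
position: [0.4375, 0.2647, 0.0893]
orientation: [0.0, -0.105, 0.994, -0.002]
wrist_force: [1.1, -6.4, 2.7]
grip_width: 0.0128
gripper_force: 52.6
```

carry_out([
  [0,0,-0.002,-0.003,0],
  [0,0,0,-0.003,0],
  [0,0,0,-0.002,0],
  [0,0,0,0,0],
])

```text
t: 5.9
position: [0.4376, 0.2644, 0.0828]
orientation: [0.0, -0.104, 0.995, 0.0]
wrist_force: [-3.4, -2.7, 9.9]
grip_width: 0.0129
gripper_force: 53.7
```

carry_out([
  [0,0,0,-0.002,0],
  [0,0,0,0,-5],
  [0,0,0,0,-10],
  [0,0,0,0,-10],
])

```text
t: 6.4
position: [0.4379, 0.2647, 0.0827]
orientation: [0.0, 0.116, 0.993, 0.0]
wrist_force: [-8.1, -4.5, 19.6]
grip_width: 0.0127
gripper_force: 55.2
```

carry_out([
  [0,0,0,0,-10],
  [0,0,0,0,-10],
  [0,0,0,0,-10],
  [0,0,0,0,-10],
  [0,0,0,0,-8],
  [0,0,0,0,-7],
  [0,0,0,0,0],
  [0,0,0,0,0],
])

```text
t: 7.4
position: [0.4383, 0.2648, 0.0827]
orientation: [0.0, 0.559, 0.829, 0.001]
wrist_force: [-5.9, -2.9, 16.8]
grip_width: 0.0127
gripper_force: 55.1
```

Run:
```python
from h import *
s=sense();print(s["position"],s["orientation"],s["wrist_force"],s["ft_torque"])
q=s["orientation"];print(2*np.degrees(np.arctan2(-q[1],q[2]))+90)
```

```text
[0.43827896 0.26478798 0.08268351] [4.67519970e-04 5.59176541e-01 8.29047857e-01 1.01344929e-03] [-5.92356825 -2.92120313 16.84548444] [-0.59091953  1.14684888 -0.01931112]
22.002213463043645
```

carry_out([
  [0,0,0,0,-2],
  [0,0,0,0,-1],
  [0,0,0,0,0],
])

```text
t: 7.78
position: [0.4383, 0.2647, 0.0827]
orientation: [0.001, 0.58, 0.815, 0.001]
wrist_force: [-6.2, -3.5, 18.6]
grip_width: 0.013
gripper_force: 56.3
```

Run:
```python
from h import *
s=sense();print(s["position"],s["wrist_force"],s["ft_torque"])
q=s["orientation"];print(2*np.degrees(np.arctan2(-q[1],q[2]))+90)
```

```text
[0.43832311 0.26473624 0.08269944] [-6.24490922 -3.50837442 18.56171659] [-0.60697842  1.1266466   0.79243986]
19.16485034671554
```

carry_out([
  [0,0,0,0.004,0],
  [0,0,0,0.004,0],
  [0.9,0,0,0,0],
  [0.9,0,0,0,0],
  [0.9,0,0,0,0],
  [1,0,0,0.03,0],
  [1,0,0,0.05,0],
  [1,0,0,0.06,0],
])

```text
t: 8.78
position: [0.4359, 0.2634, 0.2266]
orientation: [-0.001, 0.581, 0.814, -0.002]
wrist_force: [1.6, 0.6, 0.7]
grip_width: 0.0857
gripper_force: 0.0
```

Run:
```python
from h import *
b=capture("side");save(b,"knob2",(200,150,300,230),5)
s=sense();print(s["t"],s["position"],s["joints"],s["wrist_force"],s["grip_width"])
```

```text
8.825 [0.44013851 0.2655175  0.23755243] [ 4.38258862e-01 -1.81147086e-01  1.96972263e+00  1.80879881e-04
  1.34030681e+00  1.06827567e-01] [2.43171562 1.10059821 6.02326847] 0.08577914776971225
```

View pics/knob2.png

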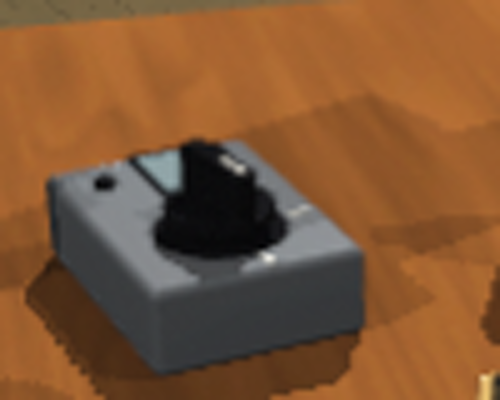

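The knob is up again and its pointer is at the clockwise tick. I go on to the probe, measuring the ramp on the way.

carry_out([
  [1,0.006,-0.05,0.013,6],
  [1,0.006,-0.055,0.01,6],
  [1,0.006,-0.055,0,6],
  [1,0.006,-0.055,0,6],
  [1,0.006,-0.055,0,6],
  [1,0,0,0,6],
  [1,0,0,0,0],
])

```text
t: 9.7
position: [0.4668, -0.0067, 0.2494]
orientation: [-0.0, 0.302, 0.953, 0.0]
wrist_force: [-0.6, 0.5, -1.3]
grip_width: 0.0856
gripper_force: 0.0
```

Run:
```python
from h import *
w=capture("wrist");save(w,"wrist3");s=sense();np.save("w3.npy",w,allow_pickle=True)
print(s["t"],s["position"],s["orientation"])
for X in ((.607,.0344,.05),(.571,-.068,.05),(.47,-.32,.16)): print(w2px(w,X))
```

```text
9.75 [ 0.46683039 -0.00610651  0.24949467] [-3.78991781e-04  3.01798795e-01  9.53371566e-01  3.52913866e-05]
[np.float64(437.7003670717708), np.float64(300.90348290171426)]
[np.float64(334.4124823189754), np.float64(326.3151498440423)]
[np.float64(23.40042819361139), np.float64(458.24228711419687)]
```

View pics/wrist3.png

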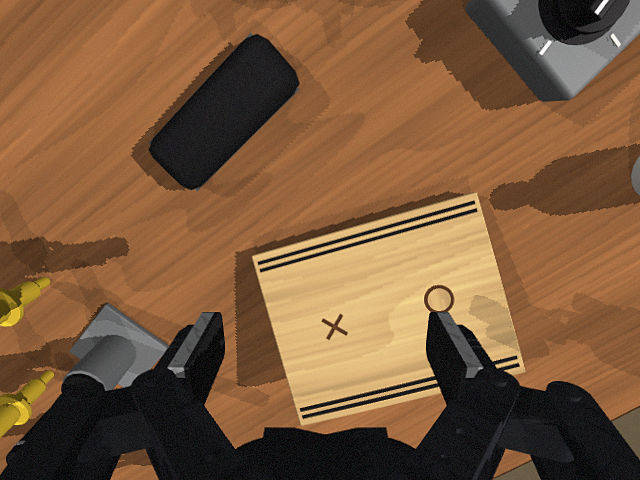

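Wrist view: ring at (439,299), cross at (335,327), both where I predicted. The ramp's front edge runs from (253,257) to (478,194).

Run:
```python
from h import *
np.set_printoptions(precision=4,suppress=True)
w=np.load("w3.npy",allow_pickle=True).item();a=capture("scene");b=capture("side")
R=tri([(w,(439,299)),(a,(358,250)),(b,(334,228.5))]);C=tri([(w,(335,327)),(a,(324,272)),(b,(334.5,254))])
print(R,C);d=R[0]-C[0];print(np.degrees(np.arctan2(d[1],d[0])))
for z,p,q in((.021,(253,257),(478,194)),(.08,(303,424),(524,372))):
    d=atz(w,q,z)-atz(w,p,z);print(np.linalg.norm(d),np.degrees(np.arctan2(d[1],d[0])))
d=atz(w,(439,299),.05)-atz(w,(335,327),.05);print(np.linalg.norm(d),np.degrees(np.arctan2(d[1],d[0])))
print(atz(w,(439,299),.05))
```

```text
(array([0.6069, 0.036 , 0.0488]), [0.0005911814271641913, 0.000788380955737177, 0.0009550092500495694]) (array([ 0.5715, -0.0683,  0.0493]), [0.0008477406337002706, 0.0006452197560008798, 0.0007254488612770606])
71.24844288713695
0.23841181929901628 71.33146468177009
0.23313539405768985 71.27037498784512
0.1098481136187287 72.06134141102851
[0.6059 0.0365 0.05  ]
```

carry_out([
  [1,0,-0.055,0,6],
  [1,0,-0.055,0,6],
  [1,0,-0.055,0,4],
  [1,0,-0.055,0,0],
  [1,0,-0.05,0,0],
  [1,0,0,0,0],
  [1,0,0,0,0],
])

```text
t: 10.72
position: [0.4672, -0.2752, 0.2497]
orientation: [-0.0, 0.165, 0.986, 0.0]
wrist_force: [0.0, 0.3, 0.1]
grip_width: 0.0852
gripper_force: 0.0
```

Run:
```python
from h import *
w=capture("wrist");save(w,"wrist4");s=sense();np.save("w4.npy",w,allow_pickle=True)
print(s["t"],s["position"],s["orientation"],s["joints"])
print(find_in(w,"probe"))
for X in ((.47,-.32,.16),): print(w2px(w,X))
```

```text
10.775 [ 0.46724328 -0.27479241  0.24978722] [-1.83355033e-04  1.64470842e-01  9.86381894e-01  2.60797307e-04] [-6.30821825e-01 -1.15607397e-01  1.89085243e+00  3.07809800e-04
  1.36690948e+00 -1.87123750e+00]
[{'pixel': [138.7, 264.9], 'score': 0.9}, {'pixel': [202.8, 108.4], 'score': 0.88}, {'pixel': [269.5, 257.3], 'score': 0.82}, {'pixel': [197.1, 314.0], 'score': 0.67}, {'pixel': [311.6, 379.2], 'score': 0.5}]
[np.float64(261.023552239237), np.float64(281.7995743645035)]
```

View pics/wrist4.png

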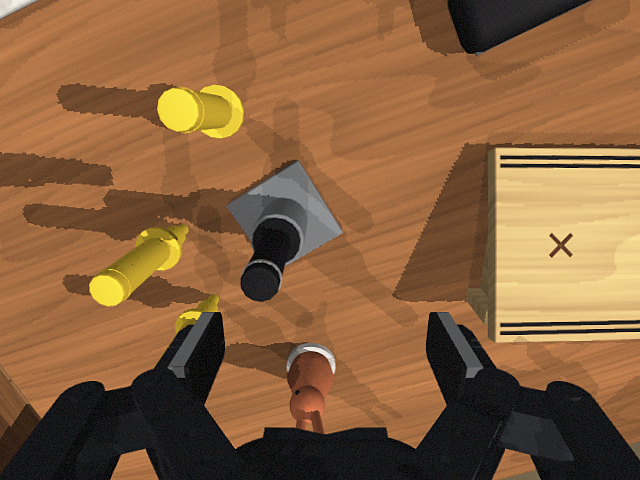

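The wrist view shows the black probe's butt at (262,279), where predicted, in the grey holder. The yellow look-alikes are at (180,108), (110,288) and (200,315); there is clearance for the fingers.

Run:
```python
from h import *
np.set_printoptions(precision=4,suppress=True)
w=np.load("w4.npy",allow_pickle=True).item();a=capture("scene");b=capture("side")
print(tri([(w,(262,279)),(a,(218.5,302)),(b,(332,289))]),atz(w,(262,279),.165))
c=atz(w,(286,231),.08);print(c)
print("yellow bases",atz(w,(185,228),0),atz(w,(215,298),0))
```

```text
(array([ 0.4694, -0.3194,  0.1587]), [0.0005508162077945827, 0.0009339544761453629, 0.0013014104260363106]) [ 0.4664 -0.317   0.165 ]
[ 0.4636 -0.3089  0.08  ]
yellow bases [ 0.4453 -0.429   0.    ] [ 0.534  -0.4337  0.    ]
```

carry_out([
  [1,0.001,-0.042,0,0],
  [1,0,0,-0.04,0],
  [1,0,0,-0.05,0],
  [1,0,0,-0.025,0],
  [1,0,0,-0.01,0],
  [1,0,0,0,0],
], squeeze=30)

```text
t: 11.68
position: [0.4682, -0.3176, 0.1252]
orientation: [-0.0, 0.165, 0.986, 0.0]
wrist_force: [-0.1, 1.1, 1.0]
grip_width: 0.0854
gripper_force: 0.0
```

carry_out([
  [0,0,0,0,0],
  [0,0,0,0,0],
  [0,0,0,0,0],
  [0,0,0,0,0],
  [0,0,0,0,0],
])

```text
t: 12.3
position: [0.4683, -0.3185, 0.1257]
orientation: [0.001, 0.165, 0.986, -0.0]
wrist_force: [-1.2, -0.4, 2.4]
grip_width: 0.0252
gripper_force: 32.6
```

Probe gripped (25 mm). The hand can only point down, so I will tilt the probe 18° within the grip. Its pin will catch on the tube rim as I move down-slope, with the closing axis parallel to the ramp's y.

carry_out([
  [0,0,0,0.015,0],
  [0,0,0,0.02,0],
  [0,0,0,0.011,0],
  [0,-0.005,0.0017,0,0],
  [0,-0.005,0.0017,0,0],
  [0,0,0,0,0],
])

```text
t: 13.05
position: [0.4576, -0.3144, 0.1705]
orientation: [0.0, 0.165, 0.986, 0.0]
wrist_force: [0.9, -0.0, -0.5]
grip_width: 0.0255
gripper_force: 32.6
```

carry_out([
  [0,-0.005,0.0017,0,0],
  [0,-0.005,0.0017,0,0],
  [0,-0.005,0.0017,0,0],
  [0,-0.005,0.0017,0,0],
  [0,0,0,0,0],
])

```text
t: 13.68
position: [0.4377, -0.3076, 0.1712]
orientation: [-0.0, 0.165, 0.986, 0.0]
wrist_force: [2.4, -1.5, -1.0]
grip_width: 0.0252
gripper_force: 31.5
```

Run:
```python
from h import *
b=capture("side");save(b,"tilt1",(270,240,410,400),3.5);s=sense();print(s["t"],s["position"],s["wrist_force"],s["ft_torque"],s["grip_width"])
```

```text
13.725 [ 0.43773778 -0.30766702  0.17118368] [ 2.82476815 -0.93565742 -1.30587642] [-0.28542016 -0.59468616 -0.00900335] 0.0253931533822633
```

View pics/tilt1.png

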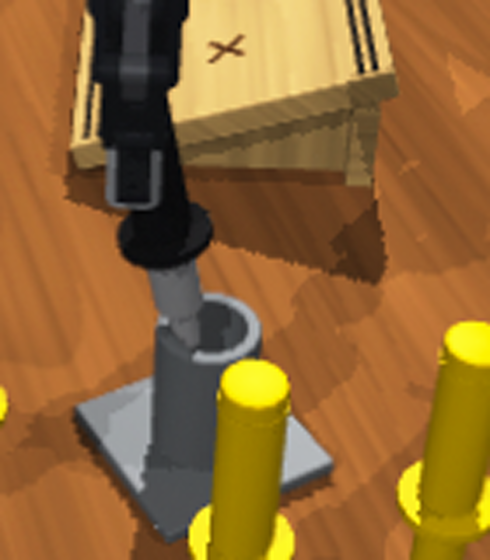

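The side crop shows the probe tilting in the grip as intended, its pin leaning on the tube rim. That was the last picture, so I continue with numbers only.

carry_out([
  [0,-0.005,0.0017,0,0],
  [0,-0.005,0.0017,0,0],
  [0,0,0,0,0],
  [0,0,0,0.02,0],
  [0,0,0,0.04,0],
  [0,0,0,0.04,0],
  [0,0,0,0,0],
])

```text
t: 14.6
position: [0.4289, -0.3055, 0.2764]
orientation: [0.003, 0.165, 0.986, -0.002]
wrist_force: [-0.3, -0.7, -0.9]
grip_width: 0.0251
gripper_force: 31.6
```

carry_out([
  [0,-0.01,0.05,0,0],
  [0,0,0.06,0,0],
  [0,0.02,0.04,0,0],
  [0,0,0,0,0],
  [0,0,0,0,0],
])

```text
t: 15.22
position: [0.4373, -0.1544, 0.2703]
orientation: [-0.001, 0.165, 0.986, -0.0]
wrist_force: [0.1, -0.4, -1.1]
grip_width: 0.025
gripper_force: 31.6
```

```bash
cat > ax.py <<'E'
from h import *
np.set_printoptions(precision=4,suppress=True)
def hint(X,n): return lambda p,z:w2px(p,X+n*(z-.11))
def axis(save_=None,ua=np.radians(-18.7),n0=None,dbg=False):
    s=sense();X=np.array(s["position"]);u=np.array([np.cos(ua),np.sin(ua),0])
    n=np.array([0,0,1])*np.cos(.314)-u*np.sin(.314) if n0 is None else n0
    rays=[];N=[];out={}
    for c in ("scene","side"):
        p=capture(c);im=p["color"].astype(float)
        sat=(im.max(2)-im.min(2))/(im.max(2)+1)
        A=np.array(w2px(p,X+n*(-.11)));B=np.array(w2px(p,X+n*(-.05)))
        d=(B-A)/np.linalg.norm(B-A);e=np.array([-d[1],d[0]]);L=np.linalg.norm(B-A)
        pts=[];prof=[]
        for t in np.arange(-8,L+6,1.0):
            ks=np.arange(-22,22.01,.5);q=A+d*t+np.outer(ks,e)
            v=cv2.remap(sat.astype(np.float32),q[:,0].astype(np.float32)[None],q[:,1].astype(np.float32)[None],cv2.INTER_LINEAR)[0]
            m=v<.40;lab=np.where(m)[0]
            # run nearest centre
            if len(lab)==0: prof.append((t,0,0));continue
            runs=np.split(lab,np.where(np.diff(lab)>1)[0]+1);r=min(runs,key=lambda r:abs(ks[r].mean()))
            w=(len(r))*.5;prof.append((t,w,ks[r].mean()));
            if 2<t<L-6 and w>2: pts.append(A+d*t+e*ks[r].mean())
        if dbg: print(c,"L",L,[tuple(np.round(x,1)) for x in prof[::2]])
        P=np.array(pts);vx,vy,x0,y0=cv2.fitLine(P.astype(np.float32),cv2.DIST_HUBER,0,.01,.01).ravel()
        a1=np.array([x0,y0])-15*np.array([vx,vy]);a2=np.array([x0,y0])+15*np.array([vx,vy])
        r1=px2ray(p,a1)[1];r2=px2ray(p,a2)[1];nn=np.cross(r1,r2);N.append(nn/np.linalg.norm(nn))
        o=px2ray(p,a1)[0];out[c]=(o,N[-1])
    v=np.cross(N[0],N[1]);v/=np.linalg.norm(v);v*=np.sign(v[2])
    ry=np.array([-u[1],u[0],0])
    print("t",s["t"],"pos",X,"F",np.array(s["wrist_force"]),"gw",s["grip_width"])
    print("axis",v,"tilt toward -u deg",np.degrees(np.arctan2(-v@u,v[2])),"lateral deg",np.degrees(np.arcsin(v@ry)))
    # axis point at TCP height
    M=np.array([N[0],N[1],[0,0,1]]);rhs=[N[0]@out["scene"][0],N[1]@out["side"][0],X[2]]
    C=np.linalg.solve(M,rhs);print("axis pt at TCP z",C,"off",C-X)
    return v,C
if __name__=="__main__": axis(dbg=True)
E
python3 ax.py
```

```text
scene L 22.908958909578242 [(np.float64(-8.0), np.float64(0.0), np.float64(0.0)), (np.float64(-6.0), np.float64(0.0), np.float64(0.0)), (np.float64(-4.0), np.float64(0.0), np.float64(0.0)), (np.float64(-2.0), np.float64(4.0), np.float64(0.2)), (np.float64(0.0), np.float64(6.0), np.float64(0.2)), (np.float64(2.0), np.float64(6.5), np.float64(0.0)), (np.float64(4.0), np.float64(25.0), np.float64(-9.2)), (np.float64(6.0), np.float64(27.0), np.float64(-8.8)), (np.float64(8.0), np.float64(28.0), np.float64(-8.2)), (np.float64(10.0), np.float64(28.5), np.float64(-8.0)), (np.float64(12.0), np.float64(29.5), np.float64(-7.5)), (np.float64(14.0), np.float64(31.5), np.float64(-6.5)), (np.float64(16.0), np.float64(34.5), np.float64(-5.0)), (np.float64(18.0), np.float64(36.5), np.float64(-3.0)), (np.float64(20.0), np.float64(36.0), np.float64(-0.2)), (np.float64(22.0), np.float64(36.0), np.float64(2.2)), (np.float64(24.0), np.float64(35.0), np.float64(4.8)), (np.float64(26.0), np.float64(32.5), np.float64(6.0)), (np.float64(28.0), np.float64(29.0), np.float64(7.8))]
side L 31.714904344224255 [(n
[... 814 characters left out ...]
p.float64(22.0), np.float64(13.0), np.float64(1.8)), (np.float64(24.0), np.float64(13.0), np.float64(1.8)), (np.float64(26.0), np.float64(13.0), np.float64(2.2)), (np.float64(28.0), np.float64(19.0), np.float64(2.8)), (np.float64(30.0), np.float64(31.5), np.float64(6.5)), (np.float64(32.0), np.float64(31.5), np.float64(6.5)), (np.float64(34.0), np.float64(32.0), np.float64(6.2)), (np.float64(36.0), np.float64(19.0), np.float64(1.8))]
t 15.225 pos [ 0.4373 -0.1544  0.2703] F [ 0.0669 -0.4118 -1.1105] gw 0.02503578757569635
axis [-0.2124  0.3248  0.9216] tilt toward -u deg 18.329059712288736 lateral deg 13.860653803082437
axis pt at TCP z [ 0.4427 -0.1595  0.2703] off [ 0.0054 -0.0051  0.    ]
```

carry_out([
  [0,0.03,-0.04,0,0],
  [0,0.03,-0.04,0,0],
  [0,0,0,0,0],
  [0,0,0,0,0],
])

```text
t: 15.82
position: [0.4973, -0.2351, 0.2704]
orientation: [-0.001, 0.166, 0.986, 0.0]
wrist_force: [-0.6, -0.3, -1.3]
grip_width: 0.025
gripper_force: 31.6
```

```bash
sed -i 's/tuple(np.round(x,1)) for x in prof\[::2\]/[round(float(y),1) for y in x] for x in prof[::2]/' ax.py; python3 ax.py
```

```text
scene L 23.05031250104578 [[-8.0, 0.0, 0.0], [-6.0, 0.0, 0.0], [-4.0, 0.0, 0.0], [-2.0, 4.5, 0.0], [0.0, 6.5, 0.0], [2.0, 6.5, 0.0], [4.0, 7.0, 0.2], [6.0, 10.0, 0.2], [8.0, 11.0, 0.2], [10.0, 11.5, 0.0], [12.0, 11.0, 0.2], [14.0, 11.0, 0.2], [16.0, 11.0, 0.2], [18.0, 13.5, 0.5], [20.0, 17.5, 0.5], [22.0, 18.0, 0.2], [24.0, 18.0, 0.2], [26.0, 16.0, 0.2], [28.0, 12.0, 0.2]]
side L 32.61900889165733 [[-8.0, 1.5, 19.5], [-6.0, 1.5, 20.0], [-4.0, 1.0, 19.8], [-2.0, 5.0, 0.8], [0.0, 7.5, 1.0], [2.0, 7.0, 1.2], [4.0, 7.5, 1.5], [6.0, 7.5, 1.5], [8.0, 7.5, 1.5], [10.0, 12.0, 1.8], [12.0, 13.5, 1.5], [14.0, 14.0, 1.8], [16.0, 14.0, 1.8], [18.0, 14.0, 1.8], [20.0, 14.0, 1.8], [22.0, 13.5, 2.0], [24.0, 13.5, 2.0], [26.0, 13.5, 2.0], [28.0, 20.0, 2.2], [30.0, 24.0, 2.8], [32.0, 25.5, 2.5], [34.0, 26.0, 2.2], [36.0, 25.0, 2.2], [38.0, 20.5, 2.0]]
t 15.825 pos [ 0.4973 -0.2351  0.2704] F [-0.579  -0.3114 -1.2526] gw 0.025002724298864305
axis [-0.2691  0.0992  0.958 ] tilt toward -u deg 16.663286285862743 lateral deg 0.4406193668462691
axis pt at TCP z [ 0.5019 -0.2368  0.2704] off [ 0.0046 -0.0017  0.    ]
```

Measured tilt is 16.7° (lateral 0.4°). I'll touch it up by about 1.2° with the same rim push, 2.3 mm further.

carry_out([
  [0,-0.033,-0.0357,0,0],
  [0,-0.033,-0.0357,0,0],
  [0,0,0,0,0],
  [0,0,0,-0.04,0],
  [0,0,0,-0.04,0],
  [0,0,0,-0.02,0],
  [0,-0.003,0.001,0,0],
  [0,-0.0033,0.0011,0,0],
])

```text
t: 16.92
position: [0.4267, -0.3041, 0.173]
orientation: [0.002, 0.165, 0.986, -0.001]
wrist_force: [2.2, -1.4, -2.0]
grip_width: 0.0255
gripper_force: 31.6
```

carry_out([
  [0,0,0,0,0],
  [0,0,0,0.02,0],
  [0,0,0,0.04,0],
  [0,0,0,0.04,0],
  [0,0.036,0.0345,0,0],
  [0,0.036,0.0345,0,0],
  [0,0,0,0,0],
  [0,0,0,0,0],
])

```text
t: 17.92
position: [0.4975, -0.2349, 0.2722]
orientation: [0.0, 0.165, 0.986, -0.0]
wrist_force: [0.0, -0.4, -0.7]
grip_width: 0.0252
gripper_force: 31.6
```

```bash
sed -i 's/axis(dbg=True)/[axis() for _ in range(3)]/' ax.py; python3 ax.py
```

```text
t 17.925 pos [ 0.4975 -0.2349  0.2722] F [ 0.0164 -0.4208 -0.6585] gw 0.025220372609191074
axis [-0.2705  0.0867  0.9588] tilt toward -u deg 16.500145715249197 lateral deg -0.2639583148062086
axis pt at TCP z [ 0.502  -0.2373  0.2722] off [ 0.0045 -0.0023  0.    ]
t 18.025 pos [ 0.4971 -0.2354  0.2717] F [ 0.4216  0.4562 -1.5896] gw 0.025618906930055144
axis [-0.2755  0.0845  0.9576] tilt toward -u deg 16.744116082224217 lateral deg -0.47712883783349835
axis pt at TCP z [ 0.5013 -0.2381  0.2717] off [ 0.0042 -0.0027  0.    ]
t 18.125 pos [ 0.497  -0.2355  0.2713] F [ 0.5777  0.0442 -1.7333] gw 0.025658914843377983
axis [-0.2702  0.08    0.9595] tilt toward -u deg 16.356108729079132 lateral deg -0.6214427896091778
axis pt at TCP z [ 0.5017 -0.2386  0.2713] off [ 0.0047 -0.0031  0.    ]
```

carry_out([
  [0,-0.0345,-0.035,0,0],
  [0,-0.0345,-0.035,0,0],
  [0,0,0,0,0],
  [0,0,0,-0.04,0],
  [0,0,0,-0.04,0],
  [0,0,0,-0.02,0],
  [0,-0.003,0.001,0,0],
  [0,-0.0025,0.0008,0,0],
])

```text
t: 19.23
position: [0.4246, -0.3036, 0.173]
orientation: [0.002, 0.165, 0.986, -0.001]
wrist_force: [5.4, -1.4, -2.7]
grip_width: 0.0252
gripper_force: 31.5
```

carry_out([
  [0,0,0,0,0],
  [0,0,0,0.02,0],
  [0,0,0,0.04,0],
  [0,0,0,0.04,0],
  [0,0.037,0.034,0,0],
  [0,0.037,0.034,0,0],
  [0,0,0,0,0],
  [0,0,0,0,0],
])

```text
t: 20.23
position: [0.4966, -0.2349, 0.2718]
orientation: [-0.001, 0.165, 0.986, -0.0]
wrist_force: [-0.6, 0.3, -2.1]
grip_width: 0.0253
gripper_force: 31.6
```

```bash
python3 ax.py
```

```text
t 20.225 pos [ 0.4966 -0.2349  0.2718] F [-0.5926  0.2764 -2.145 ] gw 0.025315017299901987
axis [-0.2822  0.1058  0.9535] tilt toward -u deg 17.531869793314044 lateral deg 0.5567216617874847
axis pt at TCP z [ 0.5016 -0.2362  0.2718] off [ 0.005  -0.0013  0.    ]
t 20.325 pos [ 0.4963 -0.2355  0.2714] F [ 0.3031  0.0644 -1.7368] gw 0.02515110547711287
axis [-0.2818  0.0893  0.9553] tilt toward -u deg 17.19263660285525 lateral deg -0.33160678011087463
axis pt at TCP z [ 0.5014 -0.2383  0.2714] off [ 0.0051 -0.0028  0.    ]
t 20.425 pos [ 0.4964 -0.2356  0.2712] F [-0.57    0.7633 -1.21  ] gw 0.025187074643904805
axis [-0.2793  0.0873  0.9562] tilt toward -u deg 17.009654202929468 lateral deg -0.39505894576715306
axis pt at TCP z [ 0.5018 -0.2387  0.2712] off [ 0.0054 -0.003   0.    ]
```

Tilt is now about 17.2°, which is good enough. I move to a hover 20 mm off the ring along the face normal.

carry_out([
  [0,0.011,0.048,0,0],
  [0,0.011,0.048,0,0],
  [0,0.011,0.048,0,0],
  [0,0.011,0.048,0,0],
  [0,0.011,0.048,0,0],
  [0,0.012,0.0465,0,0],
  [0,0,0,-0.03,0],
  [0,0,0,-0.04,0],
])

```text
t: 21.52
position: [0.5652, 0.052, 0.2018]
orientation: [0.002, 0.165, 0.986, 0.0]
wrist_force: [1.2, -0.1, -1.7]
grip_width: 0.0251
gripper_force: 31.6
```

carry_out([
  [0,0,0,-0.028,0],
  [0,0,0,0,0],
  [0,0,0,0,0],
])

```text
t: 21.9
position: [0.565, 0.0512, 0.1745]
orientation: [0.001, 0.165, 0.986, 0.0]
wrist_force: [0.3, 0.5, -0.3]
grip_width: 0.0249
gripper_force: 31.6
```

```bash
cat > hov.py <<'E'
from ax import *
import sys
R=np.array([.6069,.0358,.0493]);n=np.array([-.2927,.0991,.9511])
for i in range(2):
    v,C=axis(dbg=(i==0 and len(sys.argv)>1));t=((R-C)@n)/(v@n);H=C+v*t
    print("axis hits face at",H,"ring-hit",R-H,"dist TCP-face along axis",-t)
E
python3 hov.py d
```

```text
scene L 19.892000796688396 [[-8.0, 0.0, 0.0], [-6.0, 0.5, -12.0], [-4.0, 3.0, 6.2], [-2.0, 13.5, 5.0], [0.0, 11.5, 3.5], [2.0, 8.0, 1.8], [4.0, 10.0, 1.8], [6.0, 10.5, 1.0], [8.0, 11.0, 1.2], [10.0, 10.5, 1.0], [12.0, 10.5, 0.5], [14.0, 10.5, 0.5], [16.0, 12.0, 0.8], [18.0, 14.0, 0.8], [20.0, 14.0, 0.8], [22.0, 12.0, 0.8], [24.0, 8.5, 1.0]]
side L 23.919211595349587 [[-8.0, 0.0, 0.0], [-6.0, 0.0, 0.0], [-4.0, 0.0, 0.0], [-2.0, 0.0, 0.0], [0.0, 5.5, 2.0], [2.0, 5.0, 1.8], [4.0, 5.5, 2.0], [6.0, 5.0, 1.8], [8.0, 9.0, 1.8], [10.0, 9.5, 2.0], [12.0, 9.5, 2.0], [14.0, 9.5, 2.0], [16.0, 9.5, 2.0], [18.0, 9.5, 2.0], [20.0, 10.0, 1.8], [22.0, 22.0, -0.8], [24.0, 27.0, -2.8], [26.0, 29.0, -3.8], [28.0, 27.0, -6.2]]
t 21.9 pos [0.565  0.0512 0.1745] F [ 0.2989  0.4684 -0.2917] gw 0.02489649487150918
axis [-0.3096 -0.0255  0.9505] tilt toward -u deg 16.69675908971905 lateral deg -7.086835926362191
axis pt at TCP z [0.5681 0.0399 0.1745] off [ 0.0031 -0.0113  0.    ]
axis hits face at [0.6089 0.0433 0.0491] ring-hit [-0.002  -0.0075  0.0002] dist TCP-face along axis 0.1318807318419151
t 22.0 pos [0.5654 0.0514 0.1753] F [ 0.059  -0.7559 -1.1498] gw 0.025347799621834286
axis [-0.3008  0.0195  0.9535] tilt toward -u deg 16.9817869823534 lateral deg -4.470697452159836
axis pt at TCP z [0.5689 0.0443 0.1753] off [ 0.0035 -0.007   0.    ]
axis hits face at [0.6087 0.0417 0.0492] ring-hit [-0.0018 -0.0059  0.0001] dist TCP-face along axis 0.13220882608666717
```

Run:
```python
from h import *
np.set_printoptions(precision=4,suppress=True)
s=sense();X=np.array(s["position"]);u=np.array([.9472,-.3206,0]);n=np.cos(.314)*np.array([0,0,1])-np.sin(.314)*u
rows=[];rhs=[]
for c,m in(("scene",.8),("side",1.9)):
    p=capture(c);A=np.array(w2px(p,X-n*.11));B=np.array(w2px(p,X-n*.05));d=(B-A)/np.linalg.norm(B-A);e=np.array([-d[1],d[0]])
    f=lambda dx:e@np.array(w2px(p,X+dx-n*.08));f0=f(np.zeros(3))
    rows.append([(f(np.array([1e-3,0,0]))-f0)/1e-3,(f(np.array([0,1e-3,0]))-f0)/1e-3]);rhs.append(m)
dl=np.linalg.solve(rows,rhs);print("px/m",rows,"offset",dl)
R=np.array([.6066,.0361,.0493]);C=X+[dl[0],dl[1],0]
N=np.array([-.2927,.0991,.9511]);t=((R-C)@N)/(n@N);print("pos",X,"hit",C+n*t,"R-hit",R-(C+n*t),"dist",-t)
```

```text
px/m [[np.float64(320.3893926728938), np.float64(245.59267535778417)], [np.float64(412.95668507288497), np.float64(-79.64462587992216)]] offset [ 0.0042 -0.0022]
pos [0.5652 0.0514 0.1749] hit [0.6079 0.0362 0.0497] R-hit [-0.0013 -0.0001 -0.0004] dist 0.13167326430596424
```

carry_out([
  [0,0.0016,-0.0009,-0.0086,0],
  [0,0.0027,-0.0009,-0.0085,0],
  [0,0,0,0,0],
  [0,0,0,0,0],
])

```text
t: 22.7
position: [0.5684, 0.0498, 0.1556]
orientation: [-0.0, 0.165, 0.986, -0.0]
wrist_force: [0.4, -0.5, -0.5]
grip_width: 0.0253
gripper_force: 31.7
```

```bash
cat > st.py <<'E'
from h import *
n=np.array([-.2927,.0991,.9511]);F=[];P=[]
for i in range(8):
    capture("side") if i else 0
    s=sense();F.append(s["wrist_force"]);P.append(s["position"])
F=np.mean(F,0);P=np.mean(P,0);print(s["t"],"F",F,"F.n",F@n,"P",P,"dist",(P+[.0042,-.0022,0]-[.6066,.0361,.0493])@n)
E
python3 st.py
```

```text
23.05 F [ 0.21603731  0.14225674 -1.10599772] F.n -1.101050909242491 P [0.56848054 0.04978672 0.15594206] dist 0.11249382628393417
```

carry_out([
  [0,0.0009,-0.0003,-0.0029,0],
  [0,0,0,0,0],
])

```text
t: 23.3
position: [0.5696, 0.0495, 0.1532]
orientation: [0.0, 0.165, 0.986, 0.0]
wrist_force: [-0.3, 0.4, 0.8]
grip_width: 0.0252
gripper_force: 31.7
```

```bash
python3 st.py
```

```text
23.65 F [-0.12536217  0.65961007  0.61561631] F.n 0.6875735398195769 P [0.56958086 0.04950527 0.15326697] dist 0.1095995918626397
```

carry_out([
  [0,0.0009,-0.0003,-0.0029,0],
  [0,0,0,0,0],
])

```text
t: 23.9
position: [0.5704, 0.0492, 0.15]
orientation: [0.0, 0.165, 0.986, 0.0]
wrist_force: [0.4, 0.7, 1.9]
grip_width: 0.0252
gripper_force: 31.9
```

```bash
python3 st.py
```

```text
24.25 F [0.17745537 0.36196527 1.68953717] F.n 1.5908483779399967 P [0.57041493 0.04920166 0.15021848] dist 0.1064259515756761
```

The contact force is 2.7 N, so the tip is about 5 mm in; 1 mm more.

carry_out([
  [0,0.0003,-0.0001,-0.001,0],
  [0,0,0,0,0],
  [0,0,0,0,0],
])

```text
t: 24.62
position: [0.5707, 0.0491, 0.1492]
orientation: [0.0, 0.165, 0.986, 0.0]
wrist_force: [0.6, 1.4, 2.5]
grip_width: 0.0255
gripper_force: 31.9
```

```bash
python3 st.py
python3 - <<'E'
from ax import *
axis(dbg=True)
E
```

```text
24.975 F [0.24850756 0.93241695 2.05109369] F.n 1.9704595644306175 P [0.57065135 0.04910296 0.14918463] dist 0.10536367146440077
scene L 19.39871481565806 [[-8.0, 23.5, -4.5], [-6.0, 26.0, -1.2], [-4.0, 3.5, 10.5], [-2.0, 0.0, 0.0], [0.0, 6.0, 0.8], [2.0, 7.0, 0.8], [4.0, 10.0, 1.8], [6.0, 15.0, 3.2], [8.0, 17.0, 4.8], [10.0, 16.5, 4.0], [12.0, 10.5, 1.5], [14.0, 9.5, 1.0], [16.0, 12.5, 1.0], [18.0, 15.5, 0.5], [20.0, 15.0, 0.8], [22.0, 10.5, 0.5], [24.0, 8.0, 0.8]]
side L 23.361958131194864 [[-8.0, 0.0, 0.0], [-6.0, 0.0, 0.0], [-4.0, 0.0, 0.0], [-2.0, 0.0, 0.0], [0.0, 0.0, 0.0], [2.0, 5.0, 1.8], [4.0, 5.5, 1.5], [6.0, 6.0, 1.2], [8.0, 10.0, 1.8], [10.0, 9.5, 2.0], [12.0, 9.5, 2.0], [14.0, 9.5, 1.5], [16.0, 9.0, 1.8], [18.0, 9.0, 1.8], [20.0, 11.5, 2.5], [22.0, 17.0, 1.8], [24.0, 17.5, 2.0], [26.0, 15.5, 1.5], [28.0, 10.5, 2.0]]
t 24.975 pos [0.5706 0.0491 0.1492] F [0.6434 0.909  2.0525] gw 0.025298683469749828
axis [-0.2116  0.4027  0.8905] tilt toward -u deg 20.306389743820965 lateral deg 18.27506102093179
axis pt at TCP z [0.5819 0.0836 0.1492] off [0.0112 0.0345 0.    ]
```

Force is 3.07 N, so the tip is about halfway in. The probe's pin and collar line up with the 18° normal in both views and the hit point is on the ring, so I hand in.

```bash
python3 -c "
from plant import *
print(close_job())"
```

```text
the job is handed in; nothing more can be done
None
```

I pushed the knob down, turned it to its clockwise stop and let it spring back up. I then took the probe out and handed in with it still held and its tip pressed about halfway in (3.1 N, about 6 mm) on the ring; by camera measurement it is about 1 mm from the centre and about 1° off square.

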